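Unload the plaque glue-up jig

ROBOT

A 7-joint arm with a two-finger parallel gripper is mounted at the origin on the work surface. World frame = base frame: x ahead of the robot, y to its left, z up, the work surface at z = 0. Lengths are in m, angles in rad, forces in N, time in s.
With the tool pointing down it reaches from about 0.4 to 0.85 m from the base axis. Payload 4.5 kg.
Tool frame: the origin (TCP) lies midway between the tips of the shut fingers; the grasp point (between the pads) lies 19 mm behind it; z points along the fingers, y is the line along which they close (so a half turn about z gives the same grasp; the last joint's range is limited). The gripper opens to 88 mm and grips with 3 to 60 N. Pads are 18 mm wide; open, the fingers measure 123 mm over their backs; the gripper's body (75 mm by 187 mm) begins 45 mm behind the grasp point.
Start: joints at [1.16, 0.689, -0.195, 1.565, 0.157, 0.902, -0.215], TCP at [0.269, -0.564, 0.239] pointing down, gripper open.
Joint ranges: [-3.01, 3.01], [-0.46, 2.08], [-1.47, 1.51], [0.13, 2.56], [-1, 4.14], [0.04, 2.09], [-2.66, 2.66]. Speed limits (rad/s): [2.57, 2.57, 3.14, 3.14, 3.14, 3.14, 3.14].

INTERFACE

Orientations are given as a unit quaternion [x, y, z, w].
In Python, from plant import r, eyes, finish_job gives the robot as it stands. The module is installed in compiled form; this text tells all that it offers.
- The arm moves only by the tool move_arm, never from a script. Its argument "motion" is a list of rows, each a list of 7 numbers: the shift along the tool's x, y, z in mm, then the turn, a rotation vector about the tool's x, y, z in degrees, then the closure, from 0 (fully open) to 1 (shut). A call has 1 to 5 rows; each row is the pose to reach, as a shift and turn from the pose commanded when the call began, along the tool's axes at that moment; what a row does not reach only later rows make up. A row lasts 1/8 s, in which the tool goes at most 62.5 mm and 10.7 degrees, less where a joint would pass 70% of its speed; a pose out of reach is approached as far as the arm can. A call with a gripper value outside its range is refused whole. The fingers move at their own pace and stop on an object; "newtons" is the grip in N (left out, the last holds). Time passes only in rows, so rows that repeat a pose let the fingers close. It gives the time, the measured TCP pose, the force, the opening and the grip force at its end, in the units of the state.
- r.get_state(): the state, without advancing time (a new reading comes with each control period).
- eyes.snapshot(name): name is "side" or "top" or "wrist"; returns a dict with "frame" (400x640x3 uint8, red, green, blue), "z_map" (400x640 float32, m along the optical axis (not along the pixel's ray), 0 where there is no reading), "intrinsics" (3x3 intrinsics, pixels), "world_to_cam" (4x4, takes a point from world to camera coordinates). Camera axes: x right, y down, z forward; pixel columns grow to the right and rows downward; lengths in m; the calibration is good to about 2 mm. A picture is of the moment at which its call begins.
- finish_job(): hands the job in; it is judged then, once.
The state is a dict: "clock": time; "q": joint angles; "qd": joint speeds; "joint_torque": joint torques, N m; "tool_pos": TCP position; "eef_rot": TCP orientation; "contact_force": force on the tool from outside, world axes, zero at the start; "moment": the same for the moment, N m; "opening": opening from 0.0 (shut) to 1.0 (fully open); "finger_force": force on a finger pad.
Only numpy, scipy, OpenCV 4.12 (cv2) and the standard library are available. Lean on these libraries where they do the work, as an engineer would, in place of code of your own. Each camera call takes 0.05 s, during which the arm holds its last target. There are 200 camera calls.

TASK

The glued plaques in the jig are ready: flip the cam lever over to free the keeper, slide the keeper back off the end of the hold-down bar and swing the bar up, then slide every plaque out from under the back ledge and lay them all flat in the tray, carving up, side by side, none on top of another or on the tray's rim. Then shut the empty jig as you found it: bar fully down, keeper fully home over its end, lever flipped back to locked. Do not disturb the glue bottle, the tin or the small framed picture.

Things in the scene. Friction and masses are not known exactly. Their poses are not given: they have to be found in the camera images.
- jig: the glue-up jig, fixed on the table: plywood board 18 mm thick, x -110 to 110, y -145 to 265. Origin on its underside below the middle bay; x points away from the robot, y left along the hold-down bar, z up. Its three bays, back ledge, bar, keeper and lever are listed on their own; all 'jig x, y, z' below are mm in this frame, as at the start
- bay0 (a point): jig (0, -76, 18): on the board, about where the centre of a plaque in this bay lies. Guide blocks 10 mm high stand 3 mm off each side of the plaque at jig x 15 to 49 only; for jig x below 15 there are 36 mm free between neighbours for a finger
- bay1 (a point): the same for the middle bay, jig (0, 0, 18)
- bay2 (a point): the same for the third bay, jig (0, 76, 18)
- ledge (a point): middle of the lower front edge of the wooden back ledge, jig (50, 0, 33). The ledge spans jig x 50 to 91, y -108 to 108, z 33 to 43, with a stop behind at x 74. It covers the +x ends of the plaques by 13 to 21 mm, 3 mm over them, so a plaque must be slid flat along the board at least 25 mm towards jig -x before it can be lifted
- bar (a joint): angle of the steel hold-down bar: 0 down (start), 1.75 fully up and back, away from the robot. 14 x 14 mm, along jig y -125 to 145 at jig x -18, z 31 to 45: 1 mm over the plaques, just in front of their carvings, which it blocks. Arms at y -118 and 118 lead to the hinge. Stiff: stays where left; about 7 N at the tab. Cannot rise while the keeper covers its +y end
- bar_tab (a point): centre of the top of the wooden tab standing on the middle of the bar, jig (-18, 0, 90) when down: tab 16 mm thick (jig y), 14 wide (jig x), standing 45 mm proud of the bar. Moves with the bar on an arc of 120 mm about bar_hinge; pinched along jig y it can turn between the fingers
- bar_hinge (a point): middle of the bar's hinge line, which runs along jig y: jig (90, 0, 38)
- keeper (a joint): slide in m of the aluminium keeper: 0 home, nose over the bar's +y end; to 0.035 along jig +y; clear of the bar from 0.020. 2 N friction, stays where left. With the lever locked, its cam blocks the keeper at 0.005; the lever goes back to locked only with the keeper within 0.004 of home
- keeper_tab (a point): centre of the top of the black tab on the keeper, jig (-22, 157, 100) when home; moves with it. Tab 14 mm thick (jig y), 30 wide (jig x), down to jig z 58, where the keeper's body begins (jig x -38 to 2, y 127 to 184 when home)
- lever (a joint): angle of the cam lever: 0 locked, handle leaning 45 degrees to jig -x (robot side); 1.57 free, leaning 45 degrees to jig +x. Turns about an axis along jig y, stays where left, about 2 N at the knob; can be pushed over by a fingertip
- lever_tip (a point): centre of the black ball, radius 11 mm, on the end of the lever's handle, a steel rod 12 mm thick and 80 mm long from the pivot; moves with the lever
- lever_pivot (a point): on the lever's axis, in the middle of the handle's thickness: jig (-18, 210.5, 50); the hub round it has radius 11 mm; beyond it, at jig y 228 to 258, a stand no higher than jig z 60
- tray: shallow wooden tray, fixed on the table, 202 mm (x) by 262 (y) outside; walls 6 mm thick, 20 high over the table; floor 6 mm thick; inside 190 by 250. Origin: centre of the underside, z up. Room for three plaques side by side along its x
- plaque_a: carved wooden wall plaque with a round carving, carving up. Board 140 mm long (x), 40 wide (y), 12 thick; the carving rises 14 mm more on the +x half (x 3 to 45, 36 wide at most); the -x half is bare board, to be pinched across the 40 mm width. Origin: centre of the underside, z up. 0.10 to 0.19 kg. Starts along the jig's x in one of the bays, its +x end under the ledge. May be absent (None)
- plaque_b: carved wooden wall plaque with a squarish carving, carving up. Board 140 mm long (x), 40 wide (y), 12 thick; the carving rises 14 mm more on the +x half (x 3 to 45, 36 wide at most); the -x half is bare board, to be pinched across the 40 mm width. Origin: centre of the underside, z up. 0.10 to 0.19 kg. Starts along the jig's x in one of the bays, its +x end under the ledge. May be absent (None)
- plaque_c: carved wooden wall plaque with a diamond carving, carving up. Board 140 mm long (x), 40 wide (y), 12 thick; the carving rises 14 mm more on the +x half (x 3 to 45, 36 wide at most); the -x half is bare board, to be pinched across the 40 mm width. Origin: centre of the underside, z up. 0.10 to 0.19 kg. Starts along the jig's x in one of the bays, its +x end under the ledge. May be absent (None)
- glue: bystander: white glue bottle, 56 mm across, 150 high; origin centre of its base
- tin: bystander: metal tin, 70 mm across, 85 high; origin centre of its base
- picture: bystander: small framed picture lying flat, 100 (x) by 140 (y) mm, 16 high; origin centre of the underside
There are look-alikes about, which are no part of the job. Leave any blue look-alike of the plaque_c alone. What is shaped like the plaque_a but purple is not meant.

How it is judged:
By the outcome, as a careful person would: the job done as asked, in the order asked, and still so for the second after the job is handed in, with the robot touching nothing.
Of plaque_a, plaque_b, plaque_c only 2 to 3 are there at a start; the rules pass over those that are not, and their reading is None.
At some moment in a run one of plaque_a, plaque_b, plaque_c may be knocked a few centimetres aside while the robot is not near it.
Once in a run the grip may slacken for a moment while it holds something.
It also fails if it takes over 210 s, if anything falls off the work surface, if the arm or the gripper's body presses on something with over 40 N, if the wrist force passes 120 N, or if a joint passes its speed limit or range.

## Working session

There is one attempt and no reset: what is moved stays moved. The work goes in short steps, Python scripts to look and compute and a tool call to move; the robot and the scene stay as the last step left them, time stands still between calls to the robot, and variables do not carry over. Pictures are saved under pics/ and viewed, at most 14 in all, crops included, and the job is handed in when it is done.

Besides the shell and the picture viewer there is one more tool, called after "Request:" in YAML: its name, and indented under it one key for each argument. move_arm: Moves the arm, as the interface text tells. Its arguments: {"type":"object","properties":{"motion":{"type":"array","items":{"type":"array","items":{"type":"number"}}},"newtons":{"type":"number"}},"required":["motion"]}

```bash
mkdir -p pics
cat > h.py <<'E'
import numpy as np, cv2
from plant import r, eyes, finish_job
from scipy.spatial.transform import Rotation as R
def snap(n,f=None):
    s=eyes.snapshot(n)
    if f: cv2.imwrite('pics/'+f,cv2.cvtColor(s['frame'],cv2.COLOR_RGB2BGR))
    np.savez('pics/last_%s.npz'%n,**s)
    return s
def load(n): return dict(np.load('pics/last_%s.npz'%n))
def pt(s,u,v,z=None):
    """pixel -> world, by depth map or (z given) by ray onto plane"""
    K=s['intrinsics'];T=np.linalg.inv(s['world_to_cam'])
    d=np.linalg.inv(K)@[u,v,1.]
    if z is None: 
        p=s['z_map'][int(v)-1:int(v)+2,int(u)-1:int(u)+2]; p=p[p>0]; c=d*np.median(p)
        return T[:3,:3]@c+T[:3,3]
    w=T[:3,:3]@d; o=T[:3,3]; return o+w*(z-o[2])/w[2]
def proj(s,p):
    c=s['world_to_cam']@np.append(p,1); q=s['intrinsics']@c[:3]; return q[:2]/q[2]
def cloud(s):
    K=s['intrinsics'];T=np.linalg.inv(s['world_to_cam']);z=s['z_map']
    v,u=np.mgrid[:400,:640]; c=np.stack([(u-K[0,2])/K[0,0]*z,(v-K[1,2])/K[1,1]*z,z],-1)
    return c@T[:3,:3].T+T[:3,3]
def to(target,rot=None):
    """shift in tool axes mm, and turn (deg) to reach target"""
    st=r.get_state(); A=R.from_quat(st['eef_rot'])
    print('shift mm',np.round(A.inv().apply(np.array(target)-st['tool_pos'])*1000,1), 'turn', None if rot is None else np.round((A.inv()*rot).as_rotvec(degrees=True),1))
E
python3 - <<'E'
from h import *
np.set_printoptions(suppress=True,precision=3)
for n in('top','side'):
    s=snap(n,n+'0.png'); print(n,np.linalg.inv(s['world_to_cam']),s['intrinsics'][0])
print(r.get_state())
E
```

```text
top [[ 0.012 -0.985  0.175  0.3  ]
 [-1.    -0.011  0.004 -0.019]
 [-0.002 -0.175 -0.985  1.484]
 [ 0.     0.     0.     1.   ]] [500.302   0.    318.703]
side [[-0.925 -0.214  0.313  0.165]
 [-0.379  0.56  -0.737  0.837]
 [-0.017 -0.8   -0.599  0.795]
 [ 0.     0.     0.     1.   ]] [403.72    0.    318.383]
{'clock': 0.1, 'q': array([ 1.16 ,  0.69 , -0.194,  1.566,  0.157,  0.903, -0.215]), 'qd': array([ 0.002, -0.002,  0.001, -0.002, -0.001,  0.   , -0.001]), 'joint_torque': array([ -0.004, -52.85 ,  -1.272, -15.384,  -0.053,   0.002,   0.   ]), 'tool_pos': array([ 0.269, -0.564,  0.238]), 'eef_rot': array([ 0.975,  0.221, -0.   , -0.001]), 'contact_force': array([ 0.619, -0.129, -0.183]), 'moment': array([0.009, 0.059, 0.045]), 'finger_force': 0.0, 'opening': 0.9994305054804082}
```

View pics/top0.png

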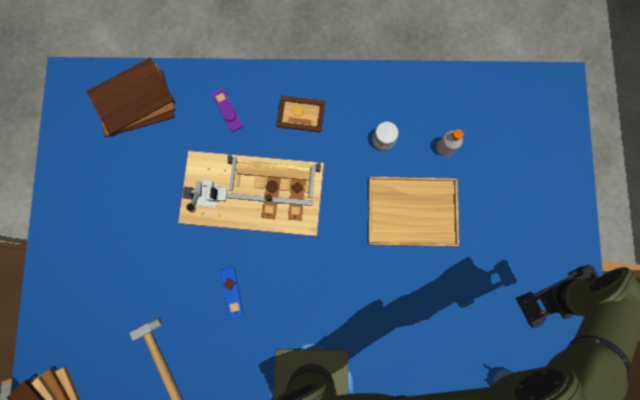

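View pics/side0.png

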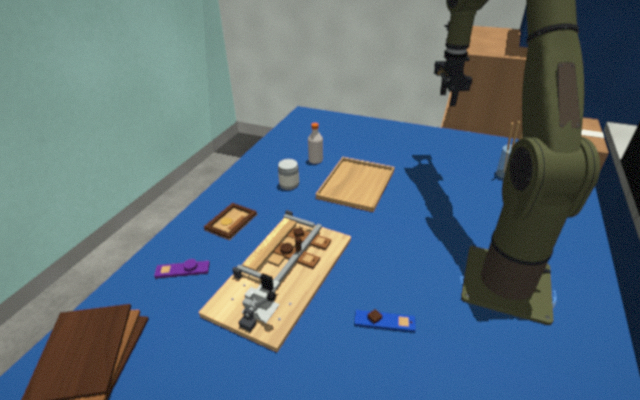

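The top view shows the jig at about (180–325, 150–235), the tray at (368–460, 177–245), and two plaques in bays on the right part of the jig, near (271,195) and (297,195). The look-alikes are purple (227,110) and blue (231,290). The side view agrees. Next: one close crop plus the jig and tray fit.

Run:
```python
from h import *
np.set_printoptions(suppress=True,precision=4)
s=load('top'); im=cv2.cvtColor(s['frame'],cv2.COLOR_RGB2BGR)
a=cv2.resize(im[140:245,170:335],None,fx=4.8,fy=4.8,interpolation=cv2.INTER_CUBIC)
cv2.imwrite('pics/crop0.png',a[:600,:800])
hsv=cv2.cvtColor(im,cv2.COLOR_BGR2HSV)
P=cloud(s)
blue=(hsv[...,0]>95)&(hsv[...,0]<130)&(hsv[...,1]>120)
# jig: warm wood non-blue blob
for nm,(u0,u1,v0,v1),z in(('jig',(172,330,145,240),.018),('tray',(360,468,170,252),.02)):
    m=np.zeros((400,640),np.uint8); m[v0:v1,u0:u1]=(~blue)[v0:v1,u0:u1]
    # restrict to top surface height, use depth
    h=P[...,2]; print(nm,'heights',np.percentile(h[m>0],[5,25,50,75,95]))
    mm=(m>0)&(abs(h-z)<.008) if nm=='jig' else (m>0)
    c=max(cv2.findContours(mm.astype(np.uint8),cv2.RETR_EXTERNAL,cv2.CHAIN_APPROX_NONE)[0],key=cv2.contourArea)[:,0]
    W=np.array([pt(s,u,v,z)[:2] for u,v in c],np.float32)
    b=cv2.minAreaRect(W); print(b, cv2.boxPoints(b))
```

```text
jig heights [0.0111 0.0162 0.0199 0.0361 0.0556]
((0.5517067909240723, 0.188312828540802), (0.4091741740703583, 0.22028228640556335), 85.31204986572266) [[ 0.4252 -0.0066]
 [ 0.6448 -0.0246]
 [ 0.6782  0.3832]
 [ 0.4587  0.4012]]
tray heights [-0.0011  0.0026  0.0052  0.0081  0.0187]
((0.5023779273033142, -0.2922910451889038), (0.2671193778514862, 0.2066909521818161), 89.47151947021484) [[ 0.3978 -0.4249]
 [ 0.6045 -0.4268]
 [ 0.607  -0.1597]
 [ 0.4003 -0.1578]]
```

View pics/crop0.png

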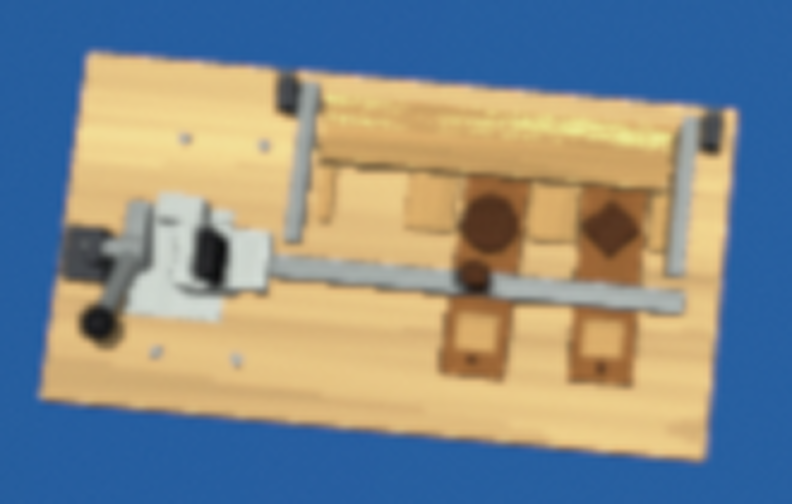

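Choice: plaque_a (round, top px ≈ (272,187)) is in the middle bay. plaque_c (diamond, px ≈ (297,187)) is in bay0. plaque_b is absent and bay2 is empty. The look-alikes, purple round (227,110) and blue diamond (231,290), lie outside the jig and are left alone. I'll check the jig frame against the ball and tabs in both views.

```bash
cat >> h.py <<'E'
YAW=np.radians(-4.69); O=np.array([.5468,.1285,0])
def jw(x,y,z): return O+R.from_euler('z',YAW).apply(np.array([x,y,z])/1000)
def wj(p): return R.from_euler('z',-YAW).apply(np.array(p)-O)*1000
def down(yaw=YAW): c,s=np.cos(yaw),np.sin(yaw); return R.from_matrix(np.array([[c,s,0],[s,-c,0],[0,0,-1]]))
E
python3 - <<'E'
from h import *
np.set_printoptions(suppress=True,precision=1)
t=load('top');s=load('side')
pts=dict(ball=(-74.6,210.5,107),ktab=(-22,157,100),btab=(-18,0,90))
for k,p in pts.items():
    a,b=proj(t,jw(*p)),proj(s,jw(*p)); print(k,a,b,'dark centroids:',end=' ')
    for S,c in((t,a),(s,b)):
        g=S['frame'].max(2); v,u=np.mgrid[:400,:640]
        m=((g<70)&(np.hypot(u-c[0],v-c[1])<12)).astype(np.uint8)
        print([ (cc.round(1),st[4]) for cc,st in zip(*[x[1:] for x in cv2.connectedComponentsWithStats(m)[3:1:-1]])],end=' ')
    print()
to(jw(-120,210,250),down())
to([.5,-.3,.3])
E
```

```text
ball [189.7 208.4] [271.6 298.6] dark centroids: [(array([191., 197.]), np.int32(3)), (array([190.3, 206.8]), np.int32(36))] [(array([270.2, 294.1]), np.int32(90))] 
ktab [211.8 192. ] [265.  276.5] dark centroids: [(array([213.4, 193.2]), np.int32(58))] [(array([266. , 281.6]), np.int32(137))] 
btab [267.9 196.3] [296.9 238.7] dark centroids: [(array([268.8, 199.4]), np.int32(9))] [(array([298.2, 234.5]), np.int32(21)), (array([298., 245.]), np.int32(53)), (array([291., 249.]), np.int32(1))] 
shift mm [ 550.8 -747.   -10.9] turn [-0.1  0.  30.2]
shift mm [ 322.4 -138.6  -61.8] turn None
```

Request:
move_arm:
  motion:
    - [60,0,-20,0,0,6,1]
    - [110,0,-40,0,0,12,1]
    - [160,-20,-60,0,0,18,1]
    - [205,-40,-60,0,0,24,1]
    - [250,-70,-60,0,0,30.2,1]
  newtons: 20

```text
clock: 0.72
tool_pos: [0.4655, -0.3923, 0.2985]
eef_rot: [0.999, -0.043, 0.0, 0.0]
contact_force: [0.4, -0.5, -0.0]
opening: 0.457
finger_force: 0.0
```

Request:
move_arm:
  motion:
    - [0,-62,0,0,0,0,1]
    - [0,-124,0,0,0,0,1]
    - [0,-186,0,0,0,0,1]
    - [0,-248,0,0,0,0,1]
    - [0,-310,0,0,0,0,1]

```text
clock: 1.35
tool_pos: [0.4897, -0.0825, 0.2986]
eef_rot: [0.999, -0.041, -0.0, -0.0]
contact_force: [0.9, 0.6, -0.0]
opening: 0.003
finger_force: 0.0
```

Request:
move_arm:
  motion:
    - [-10,-62,-10,0,0,0,1]
    - [-20,-124,-20,0,0,0,1]
    - [-30,-186,-30,0,0,0,1]
    - [-40,-248,-40,0,0,0,1]
    - [-60,-300,-50,0,0,0,1]

```text
clock: 1.98
tool_pos: [0.4545, 0.2215, 0.3487]
eef_rot: [0.999, -0.041, 0.0, 0.0]
contact_force: [0.4, -0.2, 0.5]
opening: 0.003
finger_force: 0.0
```

Run:
```python
from h import *
np.set_printoptions(suppress=True,precision=3)
st=r.get_state(); print(st['tool_pos'],wj(st['tool_pos']))
s=snap('wrist','w0.png'); print(np.linalg.inv(s['world_to_cam']),s['intrinsics'])
```

```text
[0.454 0.222 0.349] [-99.603  85.163 348.71 ]
[[-0.082 -0.949 -0.306  0.534]
 [-0.997  0.078  0.025  0.216]
 [ 0.001  0.307 -0.952  0.495]
 [ 0.     0.     0.     1.   ]] [[343.568   0.    318.474]
 [  0.    343.568 199.266]
 [  0.      0.      1.   ]]
```

View pics/w0.png

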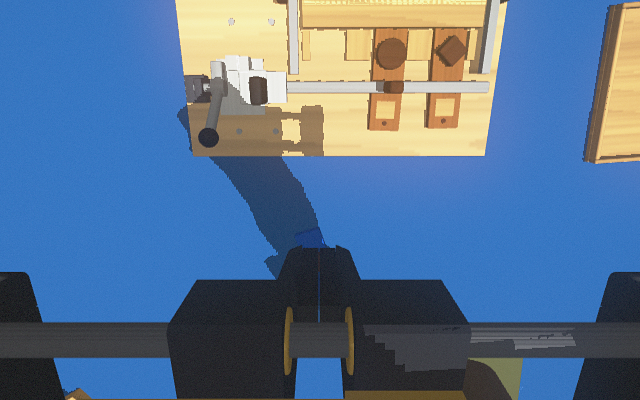

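The wrist view shows the ball at (208,137), keeper tab at (258,90), bar tab at (393,87), and the jig front corners at (193,156) and (485,156). The round plaque is at x≈390 and the diamond at x≈450; bay2 is empty. I'll refine the frame from these.

Run:
```python
from h import *
np.set_printoptions(suppress=True,precision=1)
s=load('wrist');P=cloud(s)
for n,(u,v) in dict(ball=(208,137),ktab=(258,85),btab=(393,84),plA=(385,122),plC=(442,122),ledge=(400,15)).items():
    print(n,wj(pt(s,u,v)))
for n,(u,v),z in(('c1',(193,156),.018),('c2',(485,156),.018)): print(n,wj(pt(s,u,v,z)))
J=wj(P.reshape(-1,3)).reshape(P.shape); zt=s['z_map']>0
g=s['frame'].astype(int)
def ext(n,m): 
    q=J[m]; print(n,m.sum(),np.percentile(q,3,axis=0),np.percentile(q,97,axis=0))
X,Y,Z=J[...,0],J[...,1],J[...,2]
ext('ktab top',zt&(Z>95)&(abs(X+22)<40)&(abs(Y-157)<25))
ext('btab top',zt&(Z>84)&(abs(X+18)<25)&(abs(Y)<25))
ext('ball',zt&(Z>100)&(abs(X+75)<30)&(abs(Y-210)<30))
ext('ledge top',zt&(abs(Z-43)<4)&(X>40)&(abs(Y)<100))
ext('bar top',zt&(abs(Z-45)<4)&(abs(X+18)<20)&(Y<110)&(abs(Y)>20))
ext('plA',zt&(abs(Z-30)<4)&(X<-32)&(X>-90)&(abs(Y)<30))
ext('plC',zt&(abs(Z-30)<4)&(X<-32)&(X>-90)&(abs(Y+76)<30))
fr=[(u,max(v for v in range(100,170) if abs(Z[v,u]-18)<5)) for u in range(330,480,20)]
F=np.array([wj(pt(s,u,v+.5,.018)) for u,v in fr]); print('front edge x',F[:,0])
to(jw(-125,210,95),down())
```

```text
ball [-69.9 206.  119.9]
ktab [-16.3 152.3 100.3]
btab [-15.2   3.1  89.7]
plA [-62.3  -1.8  30. ]
plC [-62.3 -77.3  30.1]
ledge [62.5 -9.8 42.5]
c1 [-109.9  262.1   18. ]
c2 [-110.1 -147.    18. ]
ktab top 357 [-36.3 149.   96.8] [ -9.1 162.1 101.4]
btab top 182 [-24.8  -8.2  86.3] [-12.    6.5  91.3]
ball 381 [-80.4 199.  101.1] [-57.2 216.6 120.8]
ledge top 4754 [ 49.9 -94.   41.4] [77.8 94.  44.9]
bar top 1785 [ -24.2 -120.9   43.3] [-12.3 104.4  46.6]
plA 976 [-71.5 -18.9  28.5] [-33.1  18.8  31.9]
plC 904 [-68.8 -96.4  28.4] [-33.  -58.5  31.8]
front edge x [-109.3 -109.3 -109.3 -109.3 -109.3 -109.3 -109.3 -109.4]
shift mm [ -19.3 -112.5  256.1] turn [-0.5  0.1  0.8]
```

Add to h.py:
```python
O=O-R.from_euler('z',YAW).apply([0,.0013,0])
```

```text
(no output)
```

Request:
move_arm:
  motion:
    - [-15,-50,40,0,0,0.7,1]
    - [-20,-100,95,0,0,0.7,1]
    - [-20,-112,155,0,0,0.7,1]
    - [-20,-112,215,0,0,0.7,1]
    - [-20,-112,256,0,0,0.7,1]

```text
clock: 2.65
tool_pos: [0.4433, 0.3325, 0.0901]
eef_rot: [0.999, -0.047, -0.001, 0.001]
contact_force: [0.4, -0.2, 1.2]
opening: 0.006
finger_force: 0.0
```

Request:
move_arm:
  motion:
    - [25,0,0,0,0,0,1]
    - [45,0,0,0,0,0,1]
    - [65,0,0,0,0,0,1]
    - [85,0,0,0,0,0,1]
    - [100,0,0,0,0,0,1]

```text
clock: 3.28
tool_pos: [0.5429, 0.3229, 0.092]
eef_rot: [0.999, -0.047, -0.001, 0.0]
contact_force: [-3.4, 0.6, -0.7]
opening: 0.01
finger_force: 1.3
```

Run:
```python
from h import *
np.set_printoptions(suppress=True,precision=4)
for i in range(2):
    st=r.get_state(); print(st['clock'],st['tool_pos'],wj(st['tool_pos']),st['contact_force'])
s=snap('wrist','w1.png')
st=r.get_state(); print(st['clock'],st['tool_pos'],wj(st['tool_pos']))
```

```text
3.275 [0.5429 0.3229 0.092 ] [-19.7742 194.737   92.0127] [-3.3889  0.599  -0.7178]
3.275 [0.5429 0.3229 0.092 ] [-19.7742 194.737   92.0127] [-3.3889  0.599  -0.7178]
3.325 [0.5452 0.3221 0.092 ] [-17.4461 194.1204  92.0037]
```

View pics/w1.png

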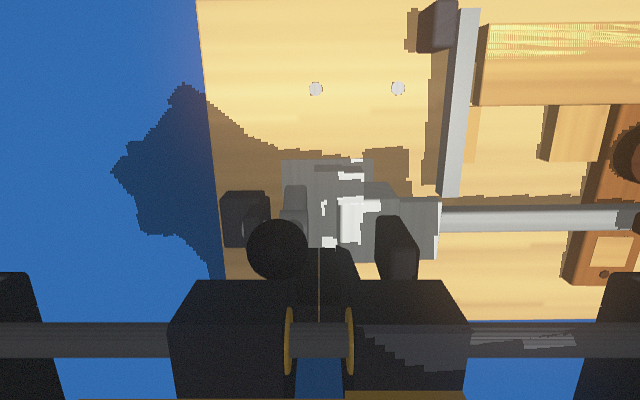

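The ball at (277,250) is off-centre to the fingers by about 14 mm (jig +y), and the lever is about upright. I'll re-centre and push on.

Request:
move_arm:
  motion:
    - [-8,0,0,0,0,0,1]
    - [-8,-14,0,0,0,0,1]
    - [5,-14,0,0,0,0,1]
    - [18,-14,0,0,0,0,1]
    - [29,-14,0,0,0,0,1]

```text
clock: 3.95
tool_pos: [0.5732, 0.334, 0.0924]
eef_rot: [0.999, -0.048, -0.002, 0.001]
contact_force: [-16.1, 2.6, 6.8]
opening: 0.002
finger_force: 8.4
```

Run:
```python
from h import *
np.set_printoptions(suppress=True,precision=1)
s=snap('wrist');s=snap('side')
st=r.get_state(); print(wj(st['tool_pos']),st['contact_force'])
J=wj(cloud(s).reshape(-1,3)).reshape(400,640,3)
m=(J[...,2]>85)&(J[...,2]<125)&(abs(J[...,1]-210)<25)&(J[...,0]>15)&(J[...,0]<80); print(m.sum(),np.percentile(J[m],[3,50,97],axis=0) if m.any() else '')
cv2.imwrite('pics/s1.png',cv2.resize(cv2.cvtColor(s['frame'][190:360,180:400],cv2.COLOR_RGB2BGR),None,fx=3,fy=3))
```

```text
[  9.  208.4  92.4] [-7.   0.9  3.6]
22 [[ 15.3 213.9  99.8]
 [ 31.5 218.8 113.1]
 [ 37.9 224.1 117.4]]
```

View pics/s1.png

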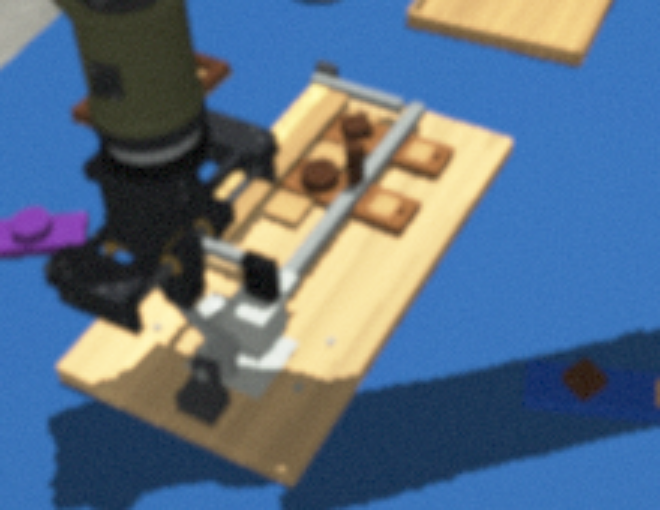

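Request:
move_arm:
  motion:
    - [-25,0,0,0,0,0,0.5]
    - [-30,5,-40,0,0,0,0.5]
    - [-31,30,-60,0,0,0,0.5]
    - [-31,51,-60,0,0,0,0.5]
    - [-31,51,-60,0,0,0,0.5]

```text
clock: 4.68
tool_pos: [0.5402, 0.2836, 0.1532]
eef_rot: [0.999, -0.049, 0.001, 0.001]
contact_force: [0.2, -0.8, -0.2]
opening: 0.492
finger_force: 0.0
```

Run:
```python
from h import *
np.set_printoptions(suppress=True,precision=1)
s=snap('wrist','w2.png');snap('top');s=load('wrist')
st=r.get_state(); print(wj(st['tool_pos']),st['contact_force'],st['opening'])
for n in('wrist','top','side'):
    s=snap('side') if n=='side' else load(n)
    J=wj(cloud(s).reshape(-1,3)).reshape(400,640,3);X,Y,Z=np.moveaxis(J,-1,0)
    m=(Z>85)&(Z<125)&(abs(Y-210)<18)&(abs(X)<100);print(n,m.sum(),np.percentile(J[m],[3,50,97],axis=0) if m.any() else '')
to(jw(-22,156.5,72),down())
```

```text
[-20.5 158.6 152.7] [ 0.7  0.2 -0.8] 0.4967227537773636
wrist 1754 [[ 11.8 200.7  87.3]
 [ 36.1 208.3 112.7]
 [ 47.4 217.8 117.5]]
top 0 
side 130 [[ 10.6 203.8  86.1]
 [ 28.3 212.7 105.3]
 [ 42.9 219.2 117.2]]
shift mm [-1.   2.8 80.5] turn [-0.1 -0.  -0.7]
```

View pics/w2.png

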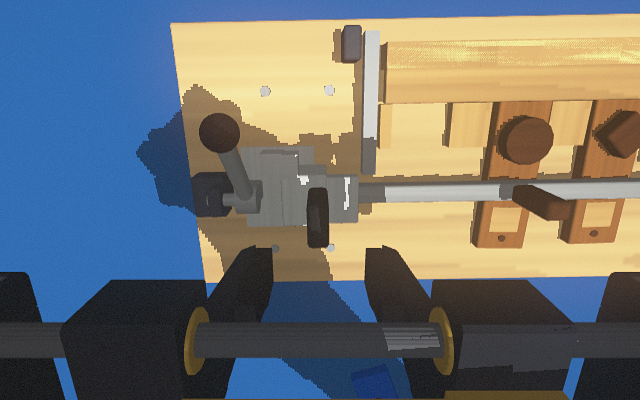

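The lever now leans to +x, with the ball at (220,132) and its top at about z 118, so it is free. The keeper tab at (318,218) is centred between the fingers. Next I'll grasp it and slide.

Request:
move_arm:
  motion:
    - [-1,3,40,0,0,-0.7,0.5]
    - [-1,3,80,0,0,-0.7,0.5]
    - [-1,3,80,0,0,-0.7,0.9]
    - [-1,3,80,0,0,-0.7,0.9]
    - [-1,3,80,0,0,-0.7,0.9]
  newtons: 20

```text
clock: 5.45
tool_pos: [0.5381, 0.2846, 0.0744]
eef_rot: [0.999, -0.041, 0.001, -0.001]
contact_force: [1.3, -0.8, 0.9]
opening: 0.183
finger_force: 0.0
```

Request:
move_arm:
  motion:
    - [0,0,0,0,0,0,0.9]
    - [0,-8,0,0,0,0,0.9]
    - [0,-16,0,0,0,0,0.9]
    - [0,-25,0,0,0,0,0.9]
    - [0,-32,0,0,0,0,0.9]

```text
clock: 6.08
tool_pos: [0.5405, 0.3154, 0.0743]
eef_rot: [0.999, -0.041, 0.001, 0.0]
contact_force: [-1.2, -2.0, 7.3]
opening: 0.161
finger_force: 20.0
```

Request:
move_arm:
  motion:
    - [0,0,0,0,0,0,0.9]
    - [0,0,0,0,0,0,0.55]
    - [0,0,0,0,0,0,0.55]
    - [0,0,-50,0,0,0,0.55]
    - [0,0,-70,0,0,0,0.55]

```text
clock: 6.7
tool_pos: [0.5405, 0.3161, 0.1448]
eef_rot: [0.999, -0.041, 0.001, -0.001]
contact_force: [-0.2, 0.7, -0.1]
opening: 0.45
finger_force: 0.0
```

Run:
```python
from h import *
np.set_printoptions(suppress=True,precision=1)
s=snap('wrist');s=snap('wrist')
st=r.get_state(); print(wj(st['tool_pos']),st['contact_force'],st['opening'])
J=wj(cloud(s).reshape(-1,3)).reshape(400,640,3);X,Y,Z=np.moveaxis(J,-1,0)
m=(Z>95)&(Z<104)&(abs(X+22)<25)&(abs(Y-170)<50)&(s['frame'].max(2)<90);print(m.sum(),np.percentile(J[m],[3,50,97],axis=0) if m.any() else '')
to(jw(-18,0,150),down())
```

```text
[-21.2 188.1 145. ] [-1.2  0.5 -0.6] 0.44878556353171956
1015 [[-35.1 183.4  96.7]
 [-20.3 189.6  99.6]
 [ -7.9 196.2 101. ]]
shift mm [  3.4 188.1  -5.5] turn [-0.2 -0.2 -0. ]
```

Keeper is at about 32 mm. Next is the bar tab.

Request:
move_arm:
  motion:
    - [3,60,-10,0,0,0,0.5]
    - [3,120,-10,0,0,0,0.5]
    - [3,175,-5,0,0,0,0.5]
    - [3,188,20,0,0,0,0.5]
    - [3,188,40,0,0,0,0.5]

```text
clock: 7.42
tool_pos: [0.5261, 0.1252, 0.101]
eef_rot: [0.999, -0.043, -0.001, 0.001]
contact_force: [0.7, 1.2, -0.1]
opening: 0.499
finger_force: 0.0
```

Run:
```python
from h import *
np.set_printoptions(suppress=True,precision=1)
s=snap('wrist');s=snap('wrist')
st=r.get_state(); print(wj(st['tool_pos']),st['contact_force'],st['opening'])
J=wj(cloud(s).reshape(-1,3)).reshape(400,640,3);X,Y,Z=np.moveaxis(J,-1,0)
m=(Z>84)&(Z<95)&(abs(X+18)<20)&(abs(Y)<15);print(m.sum(),np.percentile(J[m],[3,50,97],axis=0) if m.any() else '')
to(jw(-18,0,60),down())
```

```text
[-21.7  -2.  100.1] [-0.6  0.   0.1] 0.50367265947597
843 [[-23.8  -7.3  85.1]
 [-16.5   0.2  89.4]
 [-11.3   7.2  90.8]]
shift mm [ 3.9 -2.1 40.1] turn [ 0.1  0.3 -0.1]
```

Request:
move_arm:
  motion:
    - [4,-2,20,0,0,0,0.5]
    - [4,-2,40,0,0,0,0.5]
    - [4,-2,40,0,0,0,0.9]
    - [4,-2,40,0,0,0,0.9]
    - [4,-2,40,0,0,0,0.9]
  newtons: 40

```text
clock: 8.15
tool_pos: [0.5314, 0.1275, 0.0635]
eef_rot: [0.999, -0.042, 0.0, 0.002]
contact_force: [0.4, -8.5, 1.2]
opening: 0.186
finger_force: 4.5
```

Request:
move_arm:
  motion:
    - [0,0,0,0,0,0,0.9]
    - [3,0,-8,0,0,0,0.9]
    - [9,0,-18,0,0,0,0.9]
    - [21,0,-34,0,0,0,0.9]
    - [35,0,-48,0,0,0,0.9]

```text
clock: 8.78
tool_pos: [0.5618, 0.1248, 0.11]
eef_rot: [0.999, -0.041, -0.005, 0.002]
contact_force: [-3.8, -4.7, -10.1]
opening: 0.176
finger_force: 40.0
```

Request:
move_arm:
  motion:
    - [17,0,-11,0,0,0,0.9]
    - [35,0,-20,0,0,0,0.9]
    - [54,0,-25,0,0,0,0.9]
    - [75,0,-26,0,0,0,0.9]
    - [95,0,-24,0,0,0,0.9]

```text
clock: 9.4
tool_pos: [0.6587, 0.1169, 0.1357]
eef_rot: [0.999, -0.041, -0.003, 0.002]
contact_force: [-5.9, -4.9, -0.1]
opening: 0.167
finger_force: 40.0
```

Run:
```python
from h import *
np.set_printoptions(suppress=True,precision=1)
s=snap('side');s=snap('side','s2.png')
st=r.get_state(); print(wj(st['tool_pos']),st['contact_force'],st['opening'],st['finger_force'])
cv2.imwrite('pics/s2.png',cv2.resize(cv2.cvtColor(s['frame'][170:360,180:400],cv2.COLOR_RGB2BGR),None,fx=3,fy=3))
```

```text
[115.3  -1.1 135.2] [ 0.1 -5.3 -0.9] 0.17099467153635006 40.002209544181824
```

View pics/s2.png

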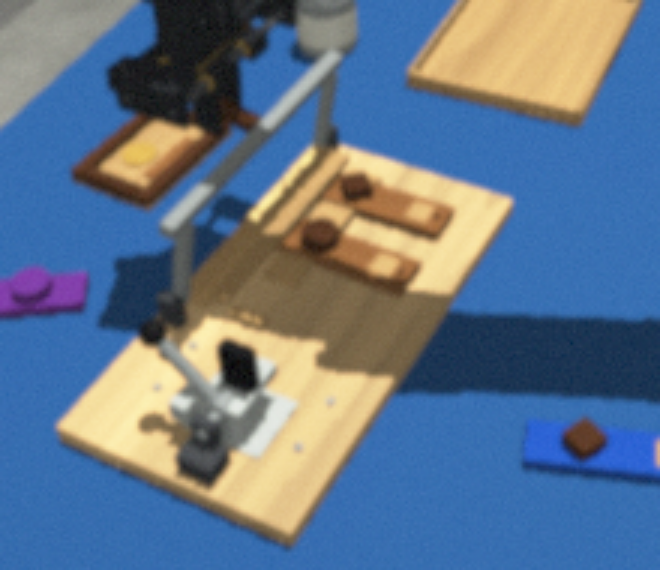

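The bar is about 80° up. I'll take it further back and release.

Request:
move_arm:
  motion:
    - [15,0,3,0,0,0,0.9]
    - [29,0,9,0,0,0,0.9]
    - [34,0,12,0,0,0,0.9]
    - [34,0,12,0,0,0,0.5]
    - [34,0,12,0,0,0,0.5]

```text
clock: 10.12
tool_pos: [0.6951, 0.1181, 0.1237]
eef_rot: [0.999, -0.041, 0.001, -0.001]
contact_force: [0.7, 0.8, -0.4]
opening: 0.373
finger_force: 0.0
```

Request:
move_arm:
  motion:
    - [0,0,0,0,0,0,0.4]
    - [0,0,-30,0,0,0,0.4]
    - [0,0,-80,0,0,0,0.2]
    - [-60,0,-100,0,0,0,0.2]
    - [-120,0,-100,0,0,0,0.2]

```text
clock: 10.75
tool_pos: [0.5754, 0.1273, 0.225]
eef_rot: [0.999, -0.041, 0.003, -0.001]
contact_force: [0.9, 0.4, -0.3]
opening: 0.8
finger_force: 0.0
```

Request:
move_arm:
  motion:
    - [-60,0,10,0,0,0,0.2]
    - [-100,0,30,0,0,0,0.2]
    - [-120,0,50,0,0,0,0.2]
    - [-120,0,50,0,0,0,0.2]
    - [-120,0,50,0,0,0,0.2]

```text
clock: 11.38
tool_pos: [0.4574, 0.1364, 0.1734]
eef_rot: [0.999, -0.041, 0.001, -0.001]
contact_force: [-0.1, 0.1, -0.0]
opening: 0.799
finger_force: 0.0
```

Run:
```python
from h import *
np.set_printoptions(suppress=True,precision=1)
s=snap('wrist','w3.png');t=snap('top')
st=r.get_state(); print(wj(st['tool_pos']),st['contact_force'],st['opening'],st['finger_force'])
J=wj(cloud(s).reshape(-1,3)).reshape(400,640,3);X,Y,Z=np.moveaxis(J,-1,0)
for n,S in(('w',s),('t',t)):
    J=wj(cloud(S).reshape(-1,3)).reshape(400,640,3);X,Y,Z=np.moveaxis(J,-1,0)
    for y in(0,-76):
        m=(Z>25)&(Z<34)&(X<-5)&(X>-100)&(abs(Y-y)<30)
        b=cv2.minAreaRect(J[m][:,:2].astype(np.float32)) if m.sum()>5 else None
        print(n,y,m.sum(),b,np.percentile(J[m],[2,50,98],axis=0).round(1).tolist() if b else '')
    m=(Z>100)&(X>50)&(X<200)&(abs(Y)>20)&(abs(Y)<110); print('bar',np.median(J[m],axis=0) if m.any() else None)
```

```text
[-89.7   1.7 173.4] [0.1 0.6 0.8] 0.7960035549407533 0.0
w 0 4004 ((-39.27988052368164, 0.4335289001464844), (40.20527648925781, 68.43597412109375), 88.54571533203125) [[-71.6, -18.7, 28.5], [-37.7, 0.4, 30.1], [-6.4, 19.6, 31.6]]
w -76 3900 ((-37.822574615478516, -76.26293182373047), (64.62847900390625, 40.83824920654297), 0.20653966069221497) [[-68.6, -95.3, 28.1], [-36.1, -75.8, 30.1], [-6.4, -56.8, 31.7]]
bar None
t 0 57 ((-18.36874771118164, -2.346506118774414), (25.825225830078125, 33.34257125854492), 0.28671225905418396) [[-30.4, -18.7, 25.2], [-14.3, -6.1, 28.0], [-5.6, 11.6, 32.8]]
t -76 158 ((-39.87134552001953, -76.32542419433594), (73.29875946044922, 38.50046157836914), 5.71408748626709) [[-67.7, -94.5, 25.3], [-31.3, -82.9, 29.6], [-5.5, -57.3, 33.7]]
bar [ 99.1 -20.1 151. ]
```

View pics/w3.png

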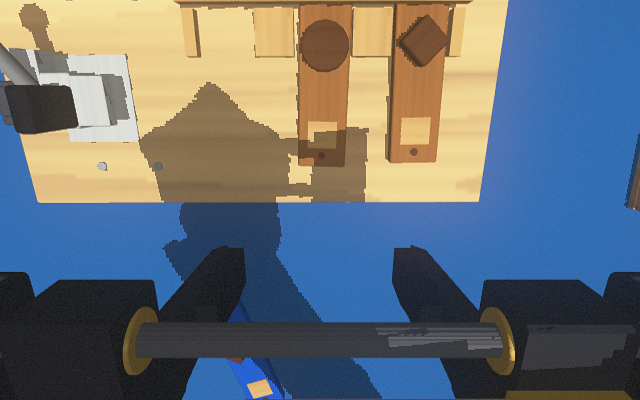

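The bar is up and back, out of view. The round plaque runs from (303,0) to (345,165) and the diamond from (390,0) to (440,162); both sit straight in their bays with tops at z 30. I'll take plaque_a first.

Request:
move_arm:
  motion:
    - [40,1,40,0,0,0,0.34]
    - [75,1.5,80,0,0,0,0.34]
    - [75,1.5,110,0,0,0,0.34]
    - [75,1.5,125,0,0,0,0.34]
    - [75,1.5,125,0,0,0,0.34]

```text
clock: 12.1
tool_pos: [0.5298, 0.1282, 0.0474]
eef_rot: [0.999, -0.041, -0.001, 0.0]
contact_force: [-0.1, -0.3, 0.5]
opening: 0.662
finger_force: 0.0
```

Run:
```python
from h import *
np.set_printoptions(suppress=True,precision=3)
snap('side');st=r.get_state(); print(wj(st['tool_pos']),st['opening'],st['q'])
to(jw(-15,.4,20.5),down())
# tray, tin, glue from first top view
t=load('top');P=cloud(t)
X,Y,Z=np.moveaxis(P,-1,0)
m=(abs(Z-.02)<.006)&(X>.38)&(X<.62)&(Y>-.45)&(Y<-.14)
print('tray',m.sum(),cv2.minAreaRect(P[m][:,:2].astype(np.float32)))
for n,(x0,x1,y0,y1,z0,z1) in dict(tin=(.62,.8,-.28,-.1,.07,.1),glue=(.6,.8,-.45,-.28,.04,.17)).items():
    m=(X>x0)&(X<x1)&(Y>y0)&(Y<y1)&(Z>z0)&(Z<z1); print(n,m.sum(),P[m].min(0),P[m].max(0))
```

```text
[-16.403  -0.125  48.208] 0.6600685583967107 [-0.271  0.887 -0.086  1.937  0.209  0.325 -2.177]
shift mm [ 1.4 -0.5 27.7] turn [-0. -0. -0.]
tray 610 ((0.5026007890701294, -0.2925204038619995), (0.26228877902030945, 0.20263493061065674), 89.57046508789062)
tin 431 [ 0.687 -0.24   0.07 ] [ 0.754 -0.173  0.094]
glue 410 [ 0.672 -0.423  0.042] [ 0.724 -0.368  0.154]
```

Request:
move_arm:
  motion:
    - [1.5,-0.5,14,0,0,0,0.34]
    - [1.5,-0.5,27,0,0,0,0.34]
    - [1.5,-0.5,27,0,0,0,0.7]
    - [1.5,-0.5,27,0,0,0,0.7]
    - [1.5,-0.5,27,0,0,0,0.7]
  newtons: 50

```text
clock: 12.78
tool_pos: [0.5317, 0.1286, 0.0209]
eef_rot: [0.999, -0.041, 0.0, -0.0]
contact_force: [-0.0, 0.7, -0.2]
opening: 0.448
finger_force: 49.8
```

Request:
move_arm:
  motion:
    - [0,0,0,0,0,0,0.7]
    - [-10,0,0,0,0,0,0.7]
    - [-22,0,0,0,0,0,0.7]
    - [-34,0,0,0,0,0,0.7]
    - [-45,0,0,0,0,0,0.7]

```text
clock: 13.4
tool_pos: [0.4856, 0.1325, 0.0208]
eef_rot: [0.999, -0.041, -0.0, 0.0]
contact_force: [0.2, -0.5, -0.9]
opening: 0.447
finger_force: 49.8
```

Run:
```python
from h import *
np.set_printoptions(suppress=True,precision=1)
s=snap('wrist');s=snap('wrist')
st=r.get_state(); print(wj(st['tool_pos']),st['contact_force'],st['opening'],st['finger_force'])
J=wj(cloud(s).reshape(-1,3)).reshape(400,640,3);X,Y,Z=np.moveaxis(J,-1,0)
m=(Z>24)&(Z<46)&(X<48)&(abs(Y)<22)&(X>-20);print(m.sum(),np.percentile(J[m],[2,50,98],axis=0))
```

```text
[-62.2   0.2  20.7] [-0.3 -0.5 -0.6] 0.4471825642585172 49.82693016529083
10705 [[-19.2 -18.8  28.7]
 [ -1.    0.3  30.2]
 [ 17.7  19.   44.6]]
```

The slide went well and the plaque is clear of the ledge. Now lift, turn and carry.

Request:
move_arm:
  motion:
    - [0,0,-40,0,0,0,0.7]
    - [0,0,-90,0,0,0,0.7]
    - [0,40,-120,0,0,-9,0.7]
    - [0,90,-120,0,0,-18,0.7]
    - [0,145,-120,0,0,-27,0.7]

```text
clock: 14.12
tool_pos: [0.4755, -0.0133, 0.1414]
eef_rot: [0.981, 0.196, 0.001, 0.0]
contact_force: [0.9, -0.4, -0.9]
opening: 0.445
finger_force: 49.8
```

```bash
cat >> h.py <<'E'
TR=np.array([.5026,-.2925,0]); TY=np.radians(-.43)
def tw(x,y,z): return TR+R.from_euler('z',TY).apply(np.array([x,y,z])/1000)
E
python3 - <<'E'
from h import *
s=snap('wrist');s=snap('wrist')
st=r.get_state(); print(st['tool_pos'],st['contact_force'],st['opening'],st['finger_force'])
to(tw(-45,-12,110),down(TY+np.pi/2))
E
```

```text
[ 0.47313917 -0.02131252  0.14052803] [-0.07753126  0.43004514 -1.34259242] 0.44767086239802684 49.826422333717346
shift mm [-118.7  257.    32.2] turn [  0.1   0.4 -67.9]
```

Request:
move_arm:
  motion:
    - [-24,51,0,0,0,-10,0.7]
    - [-48,103,0,0,0,-20,0.7]
    - [-72,154,0,0,0,-30,0.7]
    - [-96,206,0,0,0,-40,0.7]
    - [-118,255,0,0,0,-50,0.7]

```text
clock: 14.85
tool_pos: [0.4622, -0.295, 0.1407]
eef_rot: [0.806, 0.591, 0.0, 0.0]
contact_force: [1.8, 0.2, -2.6]
opening: 0.443
finger_force: 49.8
```

Run:
```python
from h import *
s=snap('wrist');s=snap('wrist')
st=r.get_state(); print(st['tool_pos'],st['contact_force'],st['opening'],st['finger_force'])
to(tw(-45,-12,60),down(TY+np.pi/2))
```

```text
[ 0.45975894 -0.30169352  0.13957986] [-0.16783076  0.20157974 -0.63556587] 0.4477899037089039 49.82599496841431
shift mm [-2.7 -1.3 79.6] turn [ -0.1   0.3 -17.9]
```

Request:
move_arm:
  motion:
    - [-3,-1.3,20,0,0,-9,0.7]
    - [-3,-1.3,50,0,0,-18,0.7]
    - [-3,-1.3,80,0,0,-18,0.7]
    - [-3,-1.3,105,0,0,-18,0.7]
    - [-3,-1.3,112,0,0,-18,0.7]

```text
clock: 15.58
tool_pos: [0.4596, -0.2945, 0.0274]
eef_rot: [0.705, 0.709, -0.001, -0.001]
contact_force: [-0.2, 0.5, -1.3]
opening: 0.448
finger_force: 49.8
```

Run:
```python
from h import *
s=snap('side');s=snap('side')
st=r.get_state(); print(st['tool_pos'],st['contact_force'],st['opening'],st['finger_force'])
to(tw(-45,-12,9.5),down(TY+np.pi/2))
cv2.imwrite('pics/s3.png',cv2.resize(cv2.cvtColor(s['frame'][100:300,220:440],cv2.COLOR_RGB2BGR),None,fx=3,fy=3))
```

```text
[ 0.46029067 -0.29477869  0.02843987] [-0.18656793  0.20666915 -1.13899788] 0.4436855368099364 49.82787787914276
shift mm [-9.4 -2.8 18.9] turn [-0.  -0.   0.7]
```

View pics/s3.png

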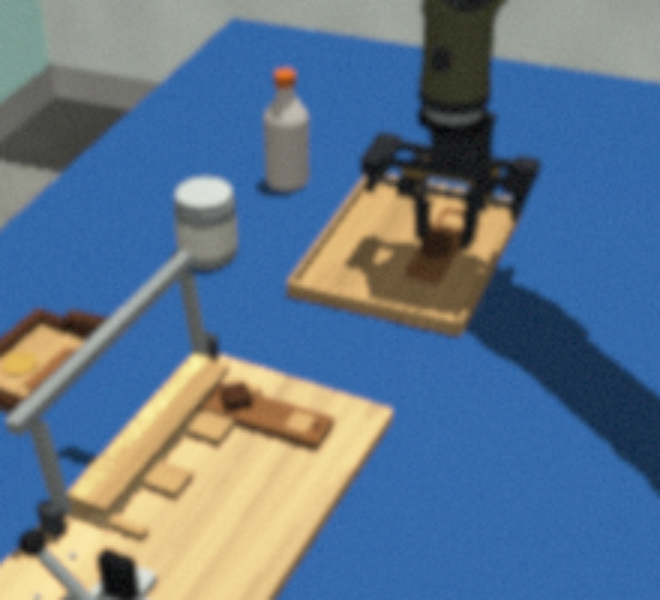

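The plaque is held level over the tray at (440,240), with the bystanders clear. I'll lower it and release.

Request:
move_arm:
  motion:
    - [-9,-3,8,0,0,0.5,0.7]
    - [-9,-3,15,0,0,0.5,0.7]
    - [-9,-3,19,0,0,0.5,0.7]
    - [-9,-3,19.5,0,0,0.5,0.7]
    - [-9,-3,19.5,0,0,0.5,0.42]

```text
clock: 16.3
tool_pos: [0.4576, -0.3042, 0.0094]
eef_rot: [0.708, 0.706, 0.0, 0.0]
contact_force: [-0.1, -0.4, 0.0]
opening: 0.533
finger_force: 0.0
```

Request:
move_arm:
  motion:
    - [0,0,0,0,0,0,0.4]
    - [0,0,-10,0,0,0,0.4]
    - [0,0,-60,0,0,0,0.4]
    - [0,0,-120,0,0,0,0.34]
    - [0,0,-130,0,0,0,0.34]

```text
clock: 16.92
tool_pos: [0.4597, -0.3048, 0.1436]
eef_rot: [0.708, 0.706, 0.001, 0.003]
contact_force: [0.8, 0.2, -0.4]
opening: 0.662
finger_force: 0.0
```

Run:
```python
from h import *
np.set_printoptions(suppress=True,precision=1)
s=snap('wrist');s=snap('wrist','w4.png')
st=r.get_state(); print(st['tool_pos'],st['opening'],st['contact_force'],st['q'][6])
def wt(p): return R.from_euler('z',-TY).apply(p-TR)*1000
J=wt(cloud(s).reshape(-1,3)).reshape(400,640,3);X,Y,Z=np.moveaxis(J,-1,0)
m=(Z>14)&(Z<22)&(abs(X)<90)&(abs(Y)<120);print(m.sum(),cv2.minAreaRect(J[m][:,:2].astype(np.float32)),np.percentile(J[m],[2,50,98],axis=0))
m=(abs(X-40)<20)&(Y>0)&(Y<90)&(Z<14); print('floor z',np.median(Z[m]))
t=snap('side');J=wj(cloud(t).reshape(-1,3)).reshape(400,640,3);X,Y,Z=np.moveaxis(J,-1,0)
m=(Z>26)&(Z<34)&(X<-5)&(X>-130)&(Y<20)&(Y>-130);print('C',m.sum(),cv2.minAreaRect(J[m][:,:2].astype(np.float32)))
to(jw(-17,-76,150),down())
```

```text
[ 0.5 -0.3  0.1] 0.6555926843814246 [-0.3  0.4 -0.3] -0.24549603299502887
6537 ((-44.71331787109375, 1.3336257934570312), (140.097412109375, 39.76483917236328), 88.79212951660156) [[-64.2 -65.2  16.6]
 [-45.   -5.2  18.1]
 [-25.3  69.6  19.5]]
floor z 6.1574229601059915
C 236 ((-37.99724197387695, -76.82787322998047), (65.88274383544922, 41.57017517089844), 2.212144374847412)
shift mm [357.7  65.2 -10.9] turn [ 0.   0.  94.5]
```

plaque_a lies flat in the tray, with its centre at tray (-45, 1) and its top at z 18. Back for plaque_c.

Request:
move_arm:
  motion:
    - [36,6,-10,0,0,9.5,0.34]
    - [72,13,-10,0,0,19,0.34]
    - [108,20,-10,0,0,28.5,0.34]
    - [144,26,-10,0,0,38,0.34]
    - [180,32,-10,0,0,47.5,0.34]

```text
clock: 17.7
tool_pos: [0.4889, -0.1234, 0.1476]
eef_rot: [0.934, 0.358, -0.002, -0.001]
contact_force: [0.9, -0.3, -0.1]
opening: 0.66
finger_force: 0.0
```

Run:
```python
from h import *
s=snap('wrist');s=snap('wrist')
to(jw(-17,-76.3,100),down())
```

```text
shift mm [ 140.7 -103.6   48.7] turn [-0.2  0.  47.3]
```

Request:
move_arm:
  motion:
    - [28,-21,0,0,0,9.5,0.34]
    - [56,-41,0,0,0,19,0.34]
    - [84,-62,0,0,0,28.5,0.34]
    - [113,-83,0,0,0,38,0.34]
    - [141,-104,0,0,0,47.3,0.34]

```text
clock: 18.42
tool_pos: [0.5237, 0.0469, 0.1478]
eef_rot: [0.999, -0.046, -0.001, 0.001]
contact_force: [-0.3, 0.6, 0.3]
opening: 0.655
finger_force: 0.0
```

Run:
```python
from h import *
np.set_printoptions(suppress=True,precision=1)
s=snap('wrist');s=snap('wrist')
print(r.get_state()['tool_pos'],r.get_state()['opening'])
J=wj(cloud(s).reshape(-1,3)).reshape(400,640,3);X,Y,Z=np.moveaxis(J,-1,0)
m=(Z>26)&(Z<34)&(X<0)&(X>-130)&(Y<0)&(Y>-150);print('C',m.sum(),cv2.minAreaRect(J[m][:,:2].astype(np.float32)))
to(jw(-14,-76.3,20.5),down())
```

```text
[0.5 0.1 0.1] 0.6540343121382679
C 3873 ((-35.29276657104492, -76.44622802734375), (70.84266662597656, 39.88948440551758), 1.021581768989563)
shift mm [  2.1  -0.8 127.6] turn [-0.1  0.   0. ]
```

Request:
move_arm:
  motion:
    - [2,-1,50,0,0,0,0.34]
    - [2,-1,95,0,0,0,0.34]
    - [2,-1,115,0,0,0,0.34]
    - [2,-1,127,0,0,0,0.34]
    - [2,-1,127,0,0,0,0.34]

```text
clock: 19.15
tool_pos: [0.5257, 0.047, 0.0214]
eef_rot: [0.999, -0.044, -0.001, 0.001]
contact_force: [0.0, 1.3, 0.2]
opening: 0.657
finger_force: 0.0
```

Request:
move_arm:
  motion:
    - [0,0,0,0,0,0,0.7]
    - [0,0,0,0,0,0,0.7]
    - [0,0,0,0,0,0,0.7]
    - [-12,0,0,0,0,0,0.7]
    - [-24,0,0,0,0,0,0.7]

```text
clock: 19.77
tool_pos: [0.5038, 0.0506, 0.023]
eef_rot: [0.999, -0.044, 0.002, -0.001]
contact_force: [3.0, 0.2, 4.7]
opening: 0.445
finger_force: 49.8
```

Request:
move_arm:
  motion:
    - [-10,0,0,0,0,0,0.7]
    - [-22,0,0,0,0,0,0.7]
    - [-22,0,0,0,0,0,0.7]
    - [-22,0,-5,0,0,0,0.7]
    - [-22,0,-15,0,0,0,0.7]

```text
clock: 20.4
tool_pos: [0.4792, 0.052, 0.0372]
eef_rot: [0.999, -0.044, -0.001, 0.0]
contact_force: [-0.4, 0.5, -1.7]
opening: 0.444
finger_force: 49.8
```

Run:
```python
from h import *
np.set_printoptions(suppress=True,precision=1)
s=snap('wrist');s=snap('wrist')
st=r.get_state(); print(wj(st['tool_pos']),st['contact_force'],st['opening'],st['finger_force'])
J=wj(cloud(s).reshape(-1,3)).reshape(400,640,3);X,Y,Z=np.moveaxis(J,-1,0)
m=(Z>24)&(Z<62)&(X<48)&(abs(Y+76)<22)&(X>-20);print(m.sum(),np.percentile(J[m],[2,50,98],axis=0))
```

```text
[-59.8 -80.3  38.1] [ 0.3 -0.2 -0.8] 0.4394480301846377 49.81765687465668
11276 [[-19.2 -96.5  43.8]
 [  1.3 -77.9  45.3]
 [ 21.8 -58.6  59.7]]
```

Request:
move_arm:
  motion:
    - [0,0,-50,0,0,0,0.7]
    - [0,0,-95,0,0,-4,0.7]
    - [10,40,-105,0,0,-13,0.7]
    - [20,85,-105,0,0,-22,0.7]
    - [30,130,-105,0,0,-31,0.7]

```text
clock: 21.12
tool_pos: [0.4989, -0.0814, 0.1425]
eef_rot: [0.974, 0.228, 0.0, 0.0]
contact_force: [0.8, 0.6, -1.2]
opening: 0.445
finger_force: 49.8
```

Run:
```python
from h import *
s=snap('wrist');s=snap('wrist')
st=r.get_state(); print(st['tool_pos'],st['opening'],st['finger_force'])
to(tw(37,-13,110),down(TY+np.pi/2))
```

```text
[ 0.49808591 -0.08776647  0.14171172] 0.4421063163399569 49.815793633461
shift mm [-56.1 214.6  32.6] turn [  0.1   0.3 -64.1]
```

Request:
move_arm:
  motion:
    - [-11,42,0,0,0,-10,0.7]
    - [-22,84,0,0,0,-20,0.7]
    - [-33,126,0,0,0,-30,0.7]
    - [-44,170,0,0,0,-40,0.7]
    - [-56,214,0,0,0,-50,0.7]

```text
clock: 21.85
tool_pos: [0.5425, -0.2972, 0.142]
eef_rot: [0.786, 0.618, -0.0, -0.001]
contact_force: [-0.1, 0.3, -1.6]
opening: 0.446
finger_force: 49.8
```

Request:
move_arm:
  motion:
    - [0,0,10,0,0,-7,0.7]
    - [0,0,30,0,0,-14,0.7]
    - [0,0,60,0,0,-14,0.7]
    - [0,0,90,0,0,-14,0.7]
    - [0,0,90,0,0,-14,0.7]

```text
clock: 22.48
tool_pos: [0.5404, -0.2957, 0.05]
eef_rot: [0.707, 0.707, -0.001, -0.002]
contact_force: [-0.2, 0.8, -0.6]
opening: 0.441
finger_force: 49.8
```

Run:
```python
from h import *
np.set_printoptions(suppress=True,precision=1)
s=snap('wrist');s=snap('wrist')
st=r.get_state(); print(st['tool_pos']*1000,st['opening'],st['finger_force'],st['contact_force'])
J=R.from_euler('z',-TY).apply(cloud(s).reshape(-1,3)-TR).reshape(400,640,3)*1000;X,Y,Z=np.moveaxis(J,-1,0)
m=(Z>35)&(Z<75)&(X>0)&(X<70)&(Y>0)&(Y<120);print(m.sum(),np.percentile(J[m],[2,50,98],axis=0))
to(tw(37,-13,9.5),down(TY+np.pi/2))
```

```text
[ 542.9 -296.2   52.7] 0.4418545917512175 49.81740474700928 [ 0.   0.8 -2.2]
19675 [[12.2  2.  56.8]
 [37.5 44.1 58.7]
 [63.7 80.1 73.3]]
shift mm [-9.6 -3.4 43.2] turn [ 0.  -0.   0.4]
```

Request:
move_arm:
  motion:
    - [-9.5,-3,15,0,0,0.4,0.7]
    - [-9.5,-3,27,0,0,0.4,0.7]
    - [-9.5,-3,34,0,0,0.4,0.7]
    - [-9.5,-3,38,0,0,0.4,0.7]
    - [-9.5,-3,38,0,0,0.4,0.7]

```text
clock: 23.2
tool_pos: [0.5396, -0.3061, 0.014]
eef_rot: [0.71, 0.705, 0.0, -0.0]
contact_force: [0.3, 0.5, -0.1]
opening: 0.446
finger_force: 49.8
```

Run:
```python
from h import *
np.set_printoptions(suppress=True,precision=1)
s=snap('wrist');s=snap('wrist')
st=r.get_state(); print(st['tool_pos']*1000,st['contact_force'])
J=R.from_euler('z',-TY).apply(cloud(s).reshape(-1,3)-TR).reshape(400,640,3)*1000;X,Y,Z=np.moveaxis(J,-1,0)
m=(abs(X-37)<12)&(Y>58)&(Y<68);print('far end top z',np.median(Z[m]))
m=(abs(X-37)<12)&(Y>90)&(Y<110);print('floor',np.median(Z[m]))
```

```text
[ 539.8 -306.2   14.5] [ 0.1  0.7 -1. ]
far end top z 20.95189788290736
floor 6.04328820157521
```

3 mm to go; lower and release.

Request:
move_arm:
  motion:
    - [0,0,1.5,0,0,0,0.7]
    - [0,0,3,0,0,0,0.7]
    - [0,0,3,0,0,0,0.7]
    - [0,0,3,0,0,0,0.42]
    - [0,0,3,0,0,0,0.42]

```text
clock: 23.92
tool_pos: [0.5396, -0.3064, 0.0114]
eef_rot: [0.71, 0.705, 0.0, 0.0]
contact_force: [0.2, -0.2, 0.0]
opening: 0.577
finger_force: 0.0
```

Request:
move_arm:
  motion:
    - [0,0,0,0,0,0,0.4]
    - [0,0,-10,0,0,0,0.4]
    - [0,0,-60,0,0,0,0.4]
    - [0,0,-120,0,0,0,0.5]
    - [0,0,-150,0,0,0,0.5]

```text
clock: 24.55
tool_pos: [0.5411, -0.3062, 0.1654]
eef_rot: [0.71, 0.705, 0.001, 0.002]
contact_force: [0.6, -1.0, -0.5]
opening: 0.5
finger_force: 0.0
```

Run:
```python
from h import *
np.set_printoptions(suppress=True,precision=1)
s=snap('wrist');s=snap('wrist','w5.png')
J=R.from_euler('z',-TY).apply(cloud(s).reshape(-1,3)-TR).reshape(400,640,3)*1000;X,Y,Z=np.moveaxis(J,-1,0)
for x in(-45,40):
    m=(Z>14)&(Z<22)&(abs(X-x)<35)&(abs(Y)<120);print(m.sum(),cv2.minAreaRect(J[m][:,:2].astype(np.float32)),np.percentile(J[m],[2,50,98],axis=0).tolist())
print(r.get_state()['tool_pos'])
to(jw(105,0,240),down())
```

```text
5707 ((-44.776493072509766, 1.2682266235351562), (140.0942840576172, 40.37089157104492), 88.5523681640625) [[-63.868567930835425, -65.59450352986676, 16.231251116653493], [-43.12722957854436, -5.940729388293378, 18.01086175636907], [-24.59376146011664, 69.46679421682292, 19.525321295449263]]
6054 ((36.556190490722656, 1.145050048828125), (40.02838134765625, 139.5327606201172), 1.8500986099243164) [[16.75330364403195, -65.47109487549189, 16.588926419616815], [36.639881566117, -1.572005397170324, 18.102672251695125], [56.02549756519427, 68.73671077433467, 19.610809167158912]]
[ 0.5 -0.3  0.2]
shift mm [425.8 106.7 -74.4] turn [ 0.4 -0.2 94.3]
```

View pics/w5.png

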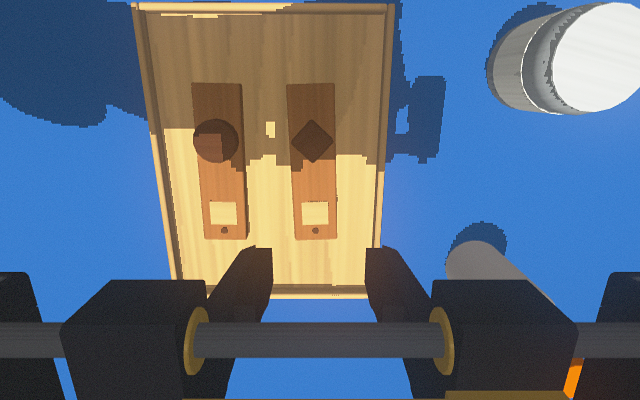

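Both plaques lie flat inside the tray: round at (215,160), diamond at (312,160), with a gap between them and clear of the rims. Now to close the bar, I return above its tab.

Request:
move_arm:
  motion:
    - [10,0,-40,0,0,9.5,0.5]
    - [50,0,-75,0,0,19,0.5]
    - [95,20,-75,0,0,28.5,0.5]
    - [140,40,-75,0,0,38,0.5]
    - [185,60,-75,0,0,47.5,0.5]

```text
clock: 25.28
tool_pos: [0.6007, -0.1206, 0.2357]
eef_rot: [0.934, 0.356, -0.001, -0.0]
contact_force: [0.1, 0.6, -1.4]
opening: 0.498
finger_force: 0.0
```

Run:
```python
from h import *
np.set_printoptions(suppress=True,precision=1)
s=snap('wrist');s=snap('wrist')
print(r.get_state()['tool_pos']*1000)
to([.6,.05,.24],down())
```

```text
[ 602.7 -113.   236.5]
shift mm [ 108.3 -121.9   -2.6] turn [-0.3 -0.2 47.3]
```

Request:
move_arm:
  motion:
    - [22,-24,0,0,0,9.5,0.5]
    - [43,-49,0,0,0,19,0.5]
    - [65,-73,0,0,0,28.5,0.5]
    - [87,-98,0,0,0,38,0.5]
    - [108,-122,0,0,0,47.3,0.5]

```text
clock: 26.0
tool_pos: [0.5985, 0.0414, 0.2355]
eef_rot: [0.999, -0.048, -0.001, 0.0]
contact_force: [1.1, 0.5, -0.9]
opening: 0.503
finger_force: 0.0
```

Run:
```python
from h import *
np.set_printoptions(suppress=True,precision=1)
s=snap('wrist');s=snap('wrist','w6.png')
print(r.get_state()['tool_pos']*1000)
J=wj(cloud(s).reshape(-1,3)).reshape(400,640,3);X,Y,Z=np.moveaxis(J,-1,0)
m=(Z>90)&(Z<200)&(X>60)&(abs(Y)<12);print('tab/bar',m.sum(),np.percentile(J[m],[2,50,98],axis=0).tolist())
for x0 in range(70,180,10):
    k=m&(X>=x0)&(X<x0+10)
    if k.sum()>5: print(x0,k.sum(),np.percentile(Z[k],[5,50,95]),np.percentile(Y[k],[3,97]))
to([.695,.119,.235],down())
```

```text
[598.3  45.8 236. ]
tab/bar 2657 [[94.85057478241413, -10.277667383126659, 140.51363814294393], [121.65758404384492, -1.3208622038567575, 149.93981104869926], [150.56443130088715, 10.268966454635573, 153.54942324527283]]
90 323 [151.6 152.8 153.9] [-11.4  11.4]
100 517 [149.2 151.9 153.3] [-11.   11.2]
110 413 [143.8 150.7 152. ] [-8.   6.9]
120 434 [142.8 149.7 151.2] [-8.   6.7]
130 440 [141.7 148.9 150.2] [-7.9  6.7]
140 455 [140.6 147.8 149.4] [-7.9  6.9]
150 75 [143.1 146.5 148.2] [-7.1  6. ]
shift mm [ 90.1 -81.1   1. ] turn [-0.1  0.1 -0.2]
```

View pics/w6.png

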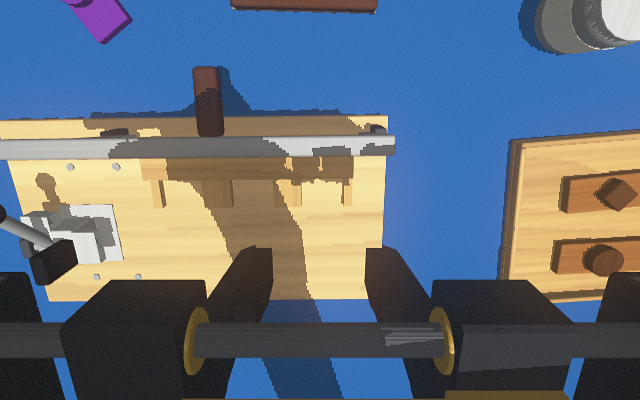

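Tab seen at (208,100): jig x 107–152, top z ≈148, so the bar is at about 96°. I'll grasp at jig (140, -0.6).

Request:
move_arm:
  motion:
    - [40,-38,0,0,0,0,0.5]
    - [81.5,-76.5,0,0,0,0,0.5]
    - [81.5,-76.5,40,0,0,0,0.5]
    - [81.5,-76.5,80,0,0,0,0.5]
    - [81.5,-76.5,112,0,0,0,0.5]

```text
clock: 26.72
tool_pos: [0.6866, 0.107, 0.1216]
eef_rot: [0.999, -0.045, -0.001, 0.001]
contact_force: [0.7, 0.3, -1.0]
opening: 0.5
finger_force: 0.0
```

Request:
move_arm:
  motion:
    - [0,0,1,0,0,0,0.9]
    - [0,0,1,0,0,0,0.9]
    - [0,0,1,0,0,0,0.9]
    - [0,0,1,0,0,0,0.9]
    - [0,0,1,0,0,0,0.9]
  newtons: 40

```text
clock: 27.35
tool_pos: [0.6883, 0.1145, 0.1248]
eef_rot: [0.999, -0.044, 0.002, -0.003]
contact_force: [1.8, 6.8, -5.3]
opening: 0.173
finger_force: 40.0
```

Run:
```python
from h import *
np.set_printoptions(suppress=True,precision=1)
snap('side');snap('side')
st=r.get_state();p=wj(st['tool_pos']);print(p,st['opening'],st['finger_force'],st['contact_force'])
g=np.array([p[0]-90,p[2]+19-38]);rr=np.hypot(*g);a=np.arctan2(g[1],g[0]);th0=np.radians(96)
print('r',rr,'deg',np.degrees(a))
# relative to grasp; rot back by k*10 deg
P=[rr*np.array([np.cos(a+np.radians(k)),np.sin(a+np.radians(k))]) for k in range(0,100,8)]
for i in range(0,len(P)-5,5): print([ (q-P[i]).round(1).tolist() for q in P[i+1:i+6]])
print([(rr*np.array([np.cos(a+np.radians(k)),np.sin(a+np.radians(k))])-P[10]).round(1).tolist() for k in(88,94,98)])
```

```text
[142.2  -1.1 124.9] 0.17737137027513414 40.00779412686825 [ 1.1  6.1 -4.8]
r 118.02641545454104 deg 63.75954887932058
[[-15.2, 6.2], [-31.2, 10.3], [-47.6, 12.1], [-64.0, 11.6], [-80.3, 8.8]]
[[-15.7, -5.0], [-30.5, -12.2], [-44.2, -21.3], [-56.5, -32.3], [-67.1, -44.9]]
[[-8.8, -13.9], [-14.1, -25.1], [-16.9, -32.8]]
```

Request:
move_arm:
  motion:
    - [-15,-4,-6,0,0,0,0.9]
    - [-31,-6,-10,0,0,0,0.9]
    - [-47,-6,-12,0,0,0,0.9]
    - [-64,-6,-11.5,0,0,0,0.9]
    - [-80,-6,-9,0,0,0,0.9]

```text
clock: 28.08
tool_pos: [0.6125, 0.1206, 0.1348]
eef_rot: [0.999, -0.046, 0.005, 0.001]
contact_force: [7.1, -4.0, -5.8]
opening: 0.175
finger_force: 40.0
```

Request:
move_arm:
  motion:
    - [-16,0,5,0,0,0,0.9]
    - [-30.5,0,12,0,0,0,0.9]
    - [-44,0,21,0,0,0,0.9]
    - [-56.5,0,32,0,0,0,0.9]
    - [-67,0,45,0,0,0,0.9]

```text
clock: 28.7
tool_pos: [0.5452, 0.1261, 0.0896]
eef_rot: [0.999, -0.046, 0.004, 0.001]
contact_force: [5.1, -6.9, 2.0]
opening: 0.174
finger_force: 40.0
```

Run:
```python
from h import *
np.set_printoptions(suppress=True,precision=1)
snap('side');snap('side')
st=r.get_state();p=wj(st['tool_pos']);print(p,st['opening'],st['finger_force'],st['contact_force'])
to(jw(-18,0,60),down())
```

```text
[-2.5 -1.2 88.3] 0.17496418959869656 39.99246206134558 [ 2.4 -5.1 -4.7]
shift mm [-15.6  -1.1  28.2] turn [ 0.2 -0.3 -0.6]
```

Request:
move_arm:
  motion:
    - [-7,0,11,0,0,0,0.9]
    - [-12,0,20,0,0,0,0.9]
    - [-15,0,28,0,0,0,0.9]
    - [-16,0,33,0,0,0,0.9]
    - [-16,0,34,0,0,0,0.9]

```text
clock: 29.42
tool_pos: [0.5298, 0.1274, 0.0586]
eef_rot: [0.999, -0.047, 0.005, 0.002]
contact_force: [-2.8, -8.3, 40.7]
opening: 0.177
finger_force: 40.0
```

Request:
move_arm:
  motion:
    - [0,0,0,0,0,0,0.9]
    - [0,0,0,0,0,0,0.5]
    - [0,0,0,0,0,0,0.5]
    - [0,0,-40,0,0,0,0.5]
    - [0,0,-90,0,0,0,0.5]

```text
clock: 30.05
tool_pos: [0.5249, 0.1309, 0.1436]
eef_rot: [0.999, -0.045, -0.001, 0.0]
contact_force: [0.0, 0.2, 0.1]
opening: 0.501
finger_force: 0.0
```

Run:
```python
from h import *
np.set_printoptions(suppress=True,precision=1)
snap('wrist');s=snap('wrist')
st=r.get_state();p=wj(st['tool_pos']);print(p,st['opening'])
J=wj(cloud(s).reshape(-1,3)).reshape(400,640,3);X,Y,Z=np.moveaxis(J,-1,0)
g=s['frame'].astype(int);grey=(g.max(2)-g.min(2)<30)
m=(Z>36)&(Z<60)&(abs(X+18)<15)&(Y<120)&(Y>15)&grey;print('bar',m.sum(),np.percentile(J[m],[5,50,95],axis=0).tolist())
m=(Z>80)&(abs(X+18)<20)&(abs(Y)<12);print('tab',m.sum(),np.percentile(J[m],[5,50,95],axis=0).tolist())
to(jw(-21,188,145),down())
```

```text
[-18.3   3.5 147.7] 0.4998004424407506
bar 2661 [[-23.941078776816003, 20.163875709224136, 38.82868236819142], [-16.78918394315235, 67.98428619425971, 44.64637675373295], [-11.39758107169897, 114.79503866166701, 45.890050974344454]]
tab 951 [[-22.70411764932092, -9.199915014226097, 84.305659130968], [-11.875336884212427, 0.08471521095466089, 90.31697079195075], [1.8355861655114616, 8.985091795662266, 240.07180361888618]]
shift mm [  -4.3 -184.4    3.4] turn [-0.2 -0.5 -0.5]
```

Bar is down (top z 45). Back to the keeper tab.

Request:
move_arm:
  motion:
    - [-2,-55,-5,0,0,-0.5,0.5]
    - [-4,-110,-5,0,0,-0.5,0.5]
    - [-4,-165,-5,0,0,-0.5,0.5]
    - [-4,-185,10,0,0,-0.5,0.55]
    - [-4,-185,15,0,0,-0.5,0.55]

```text
clock: 30.78
tool_pos: [0.5371, 0.3158, 0.1263]
eef_rot: [0.999, -0.04, -0.001, 0.001]
contact_force: [-0.6, -0.6, 0.4]
opening: 0.448
finger_force: 0.0
```

Run:
```python
from h import *
np.set_printoptions(suppress=True,precision=1)
snap('wrist');s=snap('wrist')
st=r.get_state();p=wj(st['tool_pos']);print(p,st['opening'])
J=wj(cloud(s).reshape(-1,3)).reshape(400,640,3);X,Y,Z=np.moveaxis(J,-1,0)
m=(Z>95)&(Z<104)&(abs(X+22)<25)&(abs(Y-170)<50)&(s['frame'].max(2)<90);print(m.sum(),np.percentile(J[m],[3,50,97],axis=0))
to(jw(-22,189,73),down())
```

```text
[-23.8 183.5 126.6] 0.4539938837149893
1270 [[-35.3 183.3  96.7]
 [-20.7 189.8  99.6]
 [ -7.9 196.1 100.8]]
shift mm [ 1.9 -5.7 53.6] turn [ 0.3  0.1 -0.1]
```

Request:
move_arm:
  motion:
    - [2,-6,25,0,0,0,0.55]
    - [2,-6,52,0,0,0,0.55]
    - [2,-6,52,0,0,0,0.9]
    - [2,-6,52,0,0,0,0.9]
    - [2,-6,52,0,0,0,0.9]
  newtons: 25

```text
clock: 31.5
tool_pos: [0.5417, 0.319, 0.0773]
eef_rot: [0.999, -0.042, 0.001, 0.001]
contact_force: [-0.7, -2.7, 1.3]
opening: 0.161
finger_force: 25.0
```

Request:
move_arm:
  motion:
    - [0,2,0,0,0,0,0.9]
    - [0,11,0,0,0,0,0.9]
    - [0,20,0,0,0,0,0.9]
    - [0,29,0,0,0,0,0.9]
    - [0,36,0,0,0,0,0.9]

```text
clock: 32.12
tool_pos: [0.5389, 0.2854, 0.0772]
eef_rot: [0.999, -0.041, 0.001, -0.001]
contact_force: [2.0, 2.0, 5.8]
opening: 0.156
finger_force: 25.0
```

Run:
```python
from h import *
np.set_printoptions(suppress=True,precision=1)
snap('side')
st=r.get_state();print(wj(st['tool_pos']),st['opening'],st['contact_force'])
```

```text
[-20.6 155.8  77.2] 0.16023874080198905 [0.3 1.3 6.9]
```

Request:
move_arm:
  motion:
    - [0,2,0,0,0,0,0.9]
    - [0,4,0,0,0,0,0.9]
    - [0,6,0,0,0,0,0.9]
    - [0,6,0,0,0,0,0.9]
    - [0,6,0,0,0,0,0.9]

```text
clock: 32.8
tool_pos: [0.5389, 0.2841, 0.0773]
eef_rot: [0.999, -0.04, 0.002, -0.004]
contact_force: [3.4, 9.6, 0.8]
opening: 0.157
finger_force: 25.1
```

Request:
move_arm:
  motion:
    - [0,6,0,0,0,0,0.5]
    - [0,6,0,0,0,0,0.5]
    - [0,0,-40,0,0,0,0.5]
    - [0,0,-90,0,0,0,0.6]
    - [0,0,-90,0,0,0,0.6]

```text
clock: 33.42
tool_pos: [0.5384, 0.279, 0.169]
eef_rot: [0.999, -0.042, 0.002, -0.001]
contact_force: [1.3, 0.5, 0.3]
opening: 0.4
finger_force: 0.0
```

Run:
```python
from h import *
np.set_printoptions(suppress=True,precision=1)
snap('wrist');s=snap('wrist')
st=r.get_state();p=wj(st['tool_pos']);print(p,st['opening'])
J=wj(cloud(s).reshape(-1,3)).reshape(400,640,3);X,Y,Z=np.moveaxis(J,-1,0)
m=(Z>95)&(Z<104)&(abs(X+22)<25)&(abs(Y-160)<40)&(s['frame'].max(2)<90);print(m.sum(),np.percentile(J[m],[3,50,97],axis=0))
m=(Z>90)&(Z<125)&(abs(X-39)<30)&(abs(Y-210)<25);print('ball',m.sum(),np.percentile(J[m],[3,50,97],axis=0))
to(jw(90,209.5,170),down())
```

```text
[-22.5 149.  165.6] 0.3973236575221253
865 [[-35.4 150.5  96.9]
 [-21.  157.1  99.6]
 [ -8.  163.6 101. ]]
ball 1474 [[ 16.5 200.6  91.8]
 [ 36.7 208.3 113.1]
 [ 47.4 217.9 117.5]]
shift mm [112.4 -60.6  -4.7] turn [ 0.1  0.1 -0.1]
```

Keeper is home (157) and the bar is down. Now the lever, pushed from the +x side with shut fingers.

Request:
move_arm:
  motion:
    - [40,-20,-10,0,0,0,1]
    - [80,-45,-10,0,0,0,1]
    - [114,-61,-10,0,0,0,1]
    - [114,-61,30,0,0,0,1]
    - [114,-61,70,0,0,0,1]

```text
clock: 34.15
tool_pos: [0.6548, 0.3293, 0.0925]
eef_rot: [0.999, -0.041, -0.002, 0.002]
contact_force: [-0.2, -0.7, -0.2]
opening: 0.006
finger_force: 0.0
```

Run:
```python
from h import *
np.set_printoptions(suppress=True,precision=1)
snap('side');snap('side')
st=r.get_state();print(wj(st['tool_pos']),st['opening'],st['contact_force'])
to(jw(-45,209.5,95),down())
```

```text
[ 87.6 207.7  88.3] 0.001165845404719979 [-0.1 -1.  -0.5]
shift mm [-132.6   -1.8   -5.1] turn [0.6 0.7 0. ]
```

Request:
move_arm:
  motion:
    - [-20,-2,-5,0,0,0,1]
    - [-40,-2,-5,0,0,0,1]
    - [-58,-2,-5,0,0,0,1]
    - [-76,-2,-5,0,0,0,1]
    - [-92,-2,-5,0,0,0,1]

```text
clock: 34.88
tool_pos: [0.5656, 0.3397, 0.1027]
eef_rot: [0.999, -0.042, 0.002, -0.0]
contact_force: [2.1, -0.0, 1.0]
opening: 0.01
finger_force: 1.0
```

Request:
move_arm:
  motion:
    - [-12,0,0,0,0,0,1]
    - [-24,0,0,0,0,0,1]
    - [-34,0,0,0,0,0,1]
    - [-42,0,0,0,0,0,1]
    - [-46,0,0,0,0,0,1]

```text
clock: 35.5
tool_pos: [0.518, 0.3442, 0.1012]
eef_rot: [0.999, -0.041, -0.0, 0.0]
contact_force: [1.7, -0.6, 0.1]
opening: 0.006
finger_force: 0.7
```

Run:
```python
from h import *
np.set_printoptions(suppress=True,precision=1)
snap('side')
st=r.get_state();print(wj(st['tool_pos']),st['contact_force'])
```

```text
[-46.8 214.  101.1] [ 1.  -1.1 -0.3]
```

Request:
move_arm:
  motion:
    - [-3,0,3,0,0,0,1]
    - [-6,0,4,0,0,0,1]
    - [-9,0,4,0,0,0,1]
    - [-12,0,4,0,0,0,1]
    - [-12,0,4,0,0,0,1]

```text
clock: 36.17
tool_pos: [0.5129, 0.3446, 0.0986]
eef_rot: [0.999, -0.043, 0.005, -0.001]
contact_force: [11.5, -0.9, 2.7]
opening: 0.006
finger_force: 4.8
```

Run:
```python
from h import *
np.set_printoptions(suppress=True,precision=1)
snap('side')
st=r.get_state();print(wj(st['tool_pos']),st['contact_force'])
```

```text
[-51.4 213.9  98.6] [11.2 -0.8  2.5]
```

At the stop. Retreat and check everything.

Request:
move_arm:
  motion:
    - [10,0,0,0,0,0,1]
    - [25,0,-5,0,0,0,1]
    - [30,0,-60,0,0,0,1]
    - [10,30,-120,0,0,0,1]
    - [-20,80,-180,0,0,0,1]

```text
clock: 36.85
tool_pos: [0.4902, 0.2832, 0.2574]
eef_rot: [0.999, -0.04, -0.001, -0.0]
contact_force: [0.2, -0.2, 0.2]
opening: 0.002
finger_force: 0.0
```

Request:
move_arm:
  motion:
    - [-50,20,-30,0,0,0,1]
    - [-70,40,-50,0,0,0,1]
    - [-70,40,-50,0,0,0,1]
    - [-70,40,-50,0,0,0,1]
    - [-70,40,-50,0,0,0,1]

```text
clock: 37.48
tool_pos: [0.4188, 0.249, 0.3053]
eef_rot: [0.999, -0.041, -0.001, 0.0]
contact_force: [0.1, 0.4, 0.1]
opening: 0.007
finger_force: 0.0
```

Run:
```python
from h import *
np.set_printoptions(suppress=True,precision=1)
s=snap('wrist','w7.png');t=snap('top','t7.png')
J=wj(cloud(s).reshape(-1,3)).reshape(400,640,3);X,Y,Z=np.moveaxis(J,-1,0)
p=lambda n,m:print(n,m.sum(),np.percentile(J[m],[3,50,97],axis=0).tolist() if m.any() else '')
p('ktab',(Z>95)&(Z<104)&(abs(X+22)<25)&(abs(Y-160)<40))
p('ball',(Z>98)&(Z<125)&(abs(Y-210)<20)&(abs(X)<110))
p('bar',(Z>38)&(Z<50)&(abs(X+18)<9)&(Y<100)&(abs(Y)>20))
p('btab',(Z>84)&(Z<95)&(abs(X+18)<25)&(abs(Y)<15))
st=r.get_state();print(wj(st['tool_pos']),st['contact_force'])
a=cv2.cvtColor(t['frame'],cv2.COLOR_RGB2BGR)[70:260,160:490]; b=cv2.resize(a,None,fx=2.4,fy=2.4)[:, :800]
cv2.imwrite('pics/t7c.png',b)
```

```text
ktab 501 [[-36.700126098293076, 150.22733705731915, 96.65682357652649], [-22.610464640370218, 156.42124752213542, 99.68971844444657], [-8.917563733343302, 163.1331275112824, 101.24020224127467]]
ball 497 [[-84.19110471055077, 200.37440188980185, 98.83542242533537], [-73.0791817003339, 208.42877395516885, 113.58906585158057], [-60.4677426103303, 217.9460239917939, 117.56178043368102]]
bar 2352 [[-25.270230014094828, -118.65714418398346, 42.454871334213614], [-18.513274227251607, -32.82198717575412, 45.046054326837535], [-12.313034520406896, 94.14831081233362, 46.713421303497526]]
btab 262 [[-25.135682428849293, -6.563312646679615, 85.48193727729058], [-18.39591616084882, 1.2153767696143625, 89.5543033415855], [-11.914219665825788, 7.879503749335998, 91.34182561322501]]
[-137.5  110.8  305.4] [-0.  -0.2 -0. ]
```

View pics/t7c.png

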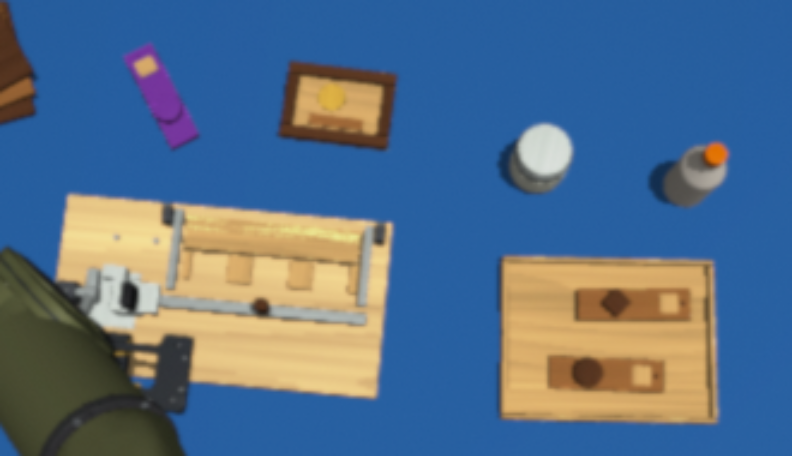

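The jig is shut: bar down, keeper home, lever at -45°. The diamond plaque was knocked along the tray (crop (577–690, 305)) but looks to be still inside it. I'll verify its edges and height.

Run:
```python
from h import *
np.set_printoptions(suppress=True,precision=1)
for n in('top','side'):
    t=snap(n); f=cv2.cvtColor(t['frame'],cv2.COLOR_RGB2HSV)
    J=R.from_euler('z',-TY).apply(cloud(t).reshape(-1,3)-TR).reshape(400,640,3)*1000;X,Y,Z=np.moveaxis(J,-1,0)
    for x in(-45,45):
        m=(Z>13)&(Z<40)&(abs(X-x)<38)&(abs(Y)<118); k=max(cv2.connectedComponentsWithStats(m.astype(np.uint8))[2][1:,4]);
        l=cv2.connectedComponentsWithStats(m.astype(np.uint8)); i=1+np.argmax(l[2][1:,4]); m=l[1]==i
        print(n,x,m.sum(),cv2.minAreaRect(J[m][:,:2].astype(np.float32)),np.percentile(J[m],[3,50,97],axis=0).tolist())
print(r.get_state()['clock'])
```

```text
top -45 580 ((-43.850990295410156, 4.574485778808594), (138.37139892578125, 40.62710189819336), 88.68038177490234) [[-62.86519373786266, -60.96831591007525, 13.402217851423101], [-44.248876102574265, 6.380683533651634, 18.009879545237254], [-25.057118349514923, 68.4846811809393, 33.30420654568579]]
top 45 575 ((43.253273010253906, -30.444786071777344), (40.395423889160156, 142.69107055664062), 1.457377552986145) [[24.42301315541629, -97.77641773978357, 13.498082706829988], [42.77729057029161, -27.588666800355632, 17.90198282279665], [62.75431295076907, 35.79460390022147, 32.55865291063621]]
side -45 285 ((-46.373390197753906, 1.6785888671875), (143.00364685058594, 41.50693893432617), 89.11124420166016) [[-65.4356124650228, -63.94518447159465, 14.563523500259587], [-48.30807947734765, 26.978768083805548, 18.58288301502198], [-28.11830627878416, 70.72687579971996, 33.44266050234206]]
side 45 254 ((41.10643768310547, -33.38103485107422), (40.31636428833008, 143.2960662841797), 1.8515712022781372) [[21.73816082857124, -95.40630710546499, 14.08540586061747], [38.197411834534044, -8.512505710761879, 18.246524472975647], [59.00627550120893, 34.869011251445244, 33.1548464246782]]
37.675
```

Diamond plaque: centre at tray (42, -32), end at y ≈ -103 against a wall at -125, top z 18. It is flat, inside the tray and clear of the other plaque and the rim.

```bash
python3 -c "
from plant import finish_job; print(finish_job())"
```

```text
the job is handed in; nothing more can be done
None
```

The job is handed in: both plaques that were there (round and diamond; plaque_b was absent) lie flat, carving up, side by side in the tray, the empty jig is shut and locked, and the glue, tin and picture were not disturbed.

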